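# Fetch the torque adapter from its carton and fit it to the winch brake

### The job

We are about to check the holding torque of the winch brake: take the chrome torque adapter out of the leaning partitioned carton, drawing it out along its cell so that the dividers are not crushed, and slide it gently down onto the brake's splined shaft, turned so that its master spline (red marks) finds the shaft's, until it sits fully home on the shoulder. Lower it all the way rather than letting it drop, let go of it, and leave everything else where it is.

Things in the scene. Friction and masses are not known exactly. Their poses are not given: they have to be found in the camera images.
- adapter: Torque adapter, a chrome steel socket 120 mm long, about 0.55 kg: bell 54 mm in diameter on its lowest 38 mm, straight neck 34 mm in diameter from 46 mm to the top. Origin: centre of the open mouth at the lower end; z along the axis to the top. Starts mouth down, axis along its cell, in one of the carton's three front cells (usually against the front wall), top 3 mm below the outer rim.
- adapter_grip (a point): The place to grip the adapter: on its axis, 100 mm above the mouth, in the knurled part of the neck (34 mm in diameter, knurled from 80 to 114 mm, axes as the adapter's). Red paint marks on the bell, neck and top face lie on the +x side, the side of the master slot. The top face has a black square recess.
- adapter_bore (a point): The end of the adapter's blind splined bore, 36 mm above its mouth, on the axis. The bore has four slots at 90 degrees, 41 mm across the slot bottoms; the lands between them reach in to a 29 mm circle. The slot on the adapter's +x side is the master, 16.6 mm wide; the other three are 9.6 mm wide.
- carton: Open cardboard carton in a grey steel cradle, fixed; it leans 0.33 rad (19 degrees) to its -x side, roughly the robot's side. Origin: on the worktop under the carton; z up. Two rows of three cells, each 74 mm (front to back) by 100 mm (sideways, y); front row on the -x side; cells at y = -104, 0 and +104 mm. Outer walls 5 mm thick, dividers 4 mm.
- carton_mouth (a point): Centre of the carton's mouth, in the rim plane of the outer walls. Its axes lean with the carton: z out of the mouth along the cells, y sideways, x to the back. In these axes the cell floor is at z = -123 mm, the divider tops at z = -13 mm, the outer walls at x = -81 and +81, y = -159 and +159 mm; front cells are centred at x = -39 mm. Rim at most 0.20 m above the worktop.
- brake: Winch brake fixed to the worktop, splined shaft up, brake set so the shaft cannot turn: grey foot plate 180 x 150 mm, green body 136 mm in diameter, grey flange at 75 mm with bolt heads up to 82 mm. Origin: on the worktop under the shaft's axis; z up. Release lever (black grip) leans out on the -x side to 145 mm from the axis, 83 mm high. Red mark on the flange and master spline lie on the +x side.
- shaft_seat (a point): The adapter's seat: centre of the flat shoulder (62 mm in diameter, 84 mm above the worktop) at the foot of the shaft; axes as the brake's. Adapter fully home = its mouth resting here. Through the splines runs a round core 25 mm in diameter that ends 34 mm above the seat, its top 5 mm tapering to 17 mm.
- spline_top (a point): On the shaft's axis, level with the tops of the splines, 24 mm above the seat. Four splines at 90 degrees, 34 mm across: the master on the brake's +x side (red top) is 14 mm wide, the other three 7 mm. Out of line, the adapter's mouth stops at this height; in line, it goes on down to the seat.
- bolt_sleeve: Green steel bolt sleeve, a tube 48 mm in diameter and 100 mm long, in another front cell; leave alone. Origin: centre of its lower end.
- oil_filter: Blue oil filter, 62 mm in diameter, 92 mm high, in another front cell; leave alone. Origin: centre of its lower end.
- spray_can: Yellow spray can with a white cap, 52 mm in diameter, 111 mm high, in a back cell; leave alone. Origin: centre of its lower end.
- grease_bottle: Red bottle with a black cap, 44 mm in diameter, 100 mm high, in a back cell; leave alone. Origin: centre of its lower end.
- friction_block: Worn tan curved friction block, 105 x 20 x 50 mm, standing on the worktop; leave alone. Origin: centre of its underside.
- handwheel: Dark bakelite handwheel, 127 mm in diameter, lying on the worktop; leave alone. Origin: centre of its underside.
- spanner: Steel spanner, 170 mm long, lying on the worktop; leave alone. Origin: about its middle, on the underside.
Not all that is in view belongs to the job. What is shaped like the adapter but orange is not meant.

How it is judged:
On the way:
1. the adapter is drawn out of its cell: its lower end is above the tops of the dividers (z of adapter in the frame of carton_mouth above -0.01 m), for 0.1 s.
At the end, for the whole second after the job is handed in: the adapter is released at rest, upright (0.06 rad) on the brake shaft, master spline in master: mouth within 4 mm of the shoulder and of the axis, red side in line within 0.16 rad; all other stock and worktop things within 50 mm of their starts (horizontal distance between adapter and shaft_seat below 0.004 m and z of adapter in the frame of shaft_seat between -0.003 and 0.004 m and angle between adapter's own z axis and vertical below 0.06 rad and angle between the x axis of adapter and the x axis of brake, either way round below 0.16 rad and linear speed of adapter below 0.02 m/s and distance of each of bolt_sleeve, oil_filter, spray_can, grease_bottle, friction_block, handwheel, spanner from where it was at the start of the episode below 0.05 m); the robot touches nothing.
It fails at once if the carton is crushed: the adapter is forced against its walls or dividers (over 50 N) (contact force between adapter and carton above 50 N).
It fails at once if the carton is crushed: the gripper or arm presses on it (over 50 N) (contact force between any of the fingers, the arm and carton above 50 N).
It fails at once if the adapter is let drop down the shaft (faster than 0.25 m/s over the brake) (horizontal distance between adapter and shaft_seat below 0.02 m and z of adapter in the frame of shaft_seat below 0.05 m and linear speed of adapter above 0.25 m/s).
It also fails if it takes over 48 s, if anything falls off the work surface, if the arm or the gripper's body presses on something with over 40 N, if the wrist force passes 120 N, or if a joint passes its speed limit or range.

### The arm

A 6-joint arm with a two-finger parallel gripper is mounted at the origin on the work surface. World frame = base frame: x ahead of the robot, y to its left, z up, the work surface at z = 0. Lengths are in m, angles in rad, forces in N, time in s.
With the tool pointing down it reaches from about 0.25 to 0.725 m from the base axis. Payload 9.7 kg.
Tool frame: the origin (TCP) lies midway between the tips of the shut fingers; the grasp point (between the pads) lies robot.grip_depth behind it (robot.grip_depth is the distance from the TCP to the grasp point, in m); z points along the fingers, y is the direction in which the jaws open and shut (so a half turn about z gives the same grasp; the last joint's range is limited). The gripper opens to 85 mm and grips with 20 to 120 N. Pads are 22 mm wide; open, the fingers measure 114 mm over their backs; the gripper's body (76 mm by 85 mm) begins 54 mm behind the grasp point. The pads swing forward as they close: fully open they stand 13 mm farther back than shut.
Start: joints at [1.102, 0.087, 0.176, 1.66, 0, 1.571], TCP at [0.248, 0.491, 0.205] pointing down, gripper open.
Joint ranges: [-3.13, 3.13], [-0.85, 1.81], [-1.15, 1.24], [-2.2, 2.28], [-1.44, 1.52], [-3.14, 3.14]. Speed limits (rad/s): [2.22, 2.22, 2.57, 3.14, 3.14, 3.14].

### API

Orientations are given as a rotation vector (axis times angle).
In Python, from bench import robot, solve_ik, monitor, optics, workorder gives the robot as it stands. Calls block until the motion is done:
- robot.reach(position, orientation): joint-space move of the TCP to a pose.
- robot.move_l(position, orientation=None, rate=0.15): straight line of the TCP; orientation=None keeps the orientation; rate is the mean speed in m/s.
- robot.move_joints(angles): joint-space move.
- robot.open_jaws() and robot.gripper_close(): open the fingers fully, or close them until they stop; the grip force is fixed at half the most.
- robot.wait(seconds).
- solve_ik(position, orientation): joint angles nearest the present ones, or None.
- monitor.state(): the state.
- optics.get_image(name): name is "scene" or "top"; returns the picture (420x560x3 uint8, blue, green, red); there is no depth.
- optics.camera_params(name): a dict with "camera_matrix" (3x3 intrinsics, pixels), "rvec" (rotation vector, rad) and "tvec" (3), from world to camera coordinates, as OpenCV has them. Camera axes: x right, y down, z forward; pixel columns grow to the right and rows downward; lengths in m; the calibration is good to about 2 mm. A picture is of the moment at which its call begins. camera_params takes no time and is no camera call.
A pose or a line that the arm cannot do raises robot.MotionError and nothing moves.
- workorder.hand_in(): hands the job in, once; it reports no verdict.
The state is a dict: "time_s": time; "qpos": joint angles; "qvel": joint speeds; "effort": joint torques, N m; "eef_pos": TCP position; "tool_rot": TCP orientation; "wrist_force": force on the tool from outside, world axes, zero at the start; "wrist_torque": the same for the moment, N m; "opening": opening from 0.0 (shut) to 1.0 (fully open).
Only numpy, scipy, OpenCV 4.12 (cv2) and the standard library are available. Lean on these libraries where they do the work, as an engineer would, in place of code of your own. Each camera call takes 0.05 s, during which the arm holds its last target.

## Working session

There is one attempt and no reset: what is moved stays moved. The work goes in short steps, each a Python script; the robot and the scene stay as the last script left them, time stands still between calls to the robot, and variables do not carry over. Pictures are saved under pics/ and viewed, and the job is handed in when it is done.

```bash
ls; mkdir -p pics; python3 - <<'E'
from bench import robot, solve_ik, monitor, optics, workorder
import cv2
print(monitor.state()); print(robot.grip_depth)
for n in("scene","top"):
    cv2.imwrite(f"pics/{n}0.png",optics.get_image(n)); print(n,optics.camera_params(n))
E
```

```text
pics
{'time_s': 0.0, 'qpos': array([1.10200154e+00, 8.74918046e-02, 1.75102032e-01, 1.65978693e+00,
       1.58827082e-05, 1.57078721e+00]), 'qvel': array([ 5.00980263e-04, -7.57704412e-04,  3.01297839e-03,  3.97838928e-04,
        3.56365204e-05,  1.20875181e-04]), 'effort': array([ 2.64500068e-04, -5.20389569e+01,  4.64802825e+01,  1.61802757e-02,
        1.24253742e-05, -2.45913600e-05]), 'eef_pos': array([0.24837018, 0.49042437, 0.20394917]), 'tool_rot': array([-7.29564448e-01, -3.05535993e+00,  2.10298043e-03]), 'wrist_force': array([ 2.40000354e-02, -1.17596409e-04,  3.04232758e-01]), 'wrist_torque': array([-0.00401379,  0.01763164,  0.02797741]), 'opening': 1.0005683948916628}
0.0187
scene {'camera_matrix': array([[401.79544509,   0.        , 280.09902186],
       [  0.        , 401.79544509, 210.47922321],
       [  0.        ,   0.        ,   1.        ]]), 'rvec': array([ 0.02468439, -2.81844435,  1.31699604]), 'tvec': array([0.56840707, 0.11662688, 1.50257606])}
top {'camera_matrix': array([[410.14931065,   0.        , 275.31662324],
       [  0.        , 410.14931065, 209.81210954],
       [  0.        ,   0.        ,   1.        ]]), 'rvec': array([ 2.13324841, -2.13933615,  0.18621417]), 'tvec': array([-0.00307035,  0.58757385,  1.27747641])}
```

View pics/scene0.png

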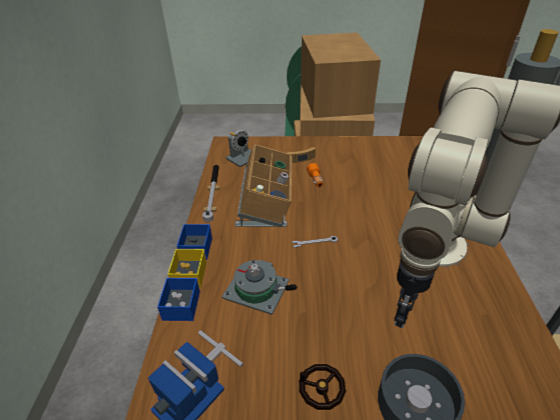

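View pics/top0.png

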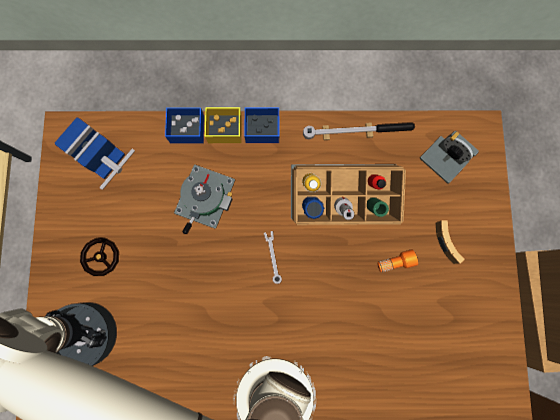

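The scene view shows the carton at about (268,185) and the brake at (255,282). In the top view the adapter is in the middle front cell at about (346,208), and the brake shaft is at about (203,188). I'll enlarge both.

```bash
python3 - <<'E'
import cv2
def crop(n,x,y,w,h,s,o):
    i=cv2.imread(f"pics/{n}.png")[y:y+h,x:x+w]
    i=cv2.resize(i,None,fx=s,fy=s,interpolation=cv2.INTER_CUBIC)
    for k in range(0,w,10): cv2.putText(i,str(x+k),(k*s,8),0,.3,(255,255,255),1); cv2.line(i,(k*s,10),(k*s,16),(255,255,255),1)
    for k in range(0,h,10): cv2.putText(i,str(y+k),(0,k*s+4),0,.3,(255,255,255),1); cv2.line(i,(20,k*s),(26,k*s),(255,255,255),1)
    cv2.imwrite(f"pics/{o}.png",i)
crop("top0",285,158,126,74,6,"t_carton")
crop("top0",168,158,74,74,8,"t_brake")
crop("scene0",230,140,75,95,6,"s_carton")
crop("scene0",215,250,90,65,8,"s_brake")
E
```

```text
(no output)
```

View pics/t_carton.png

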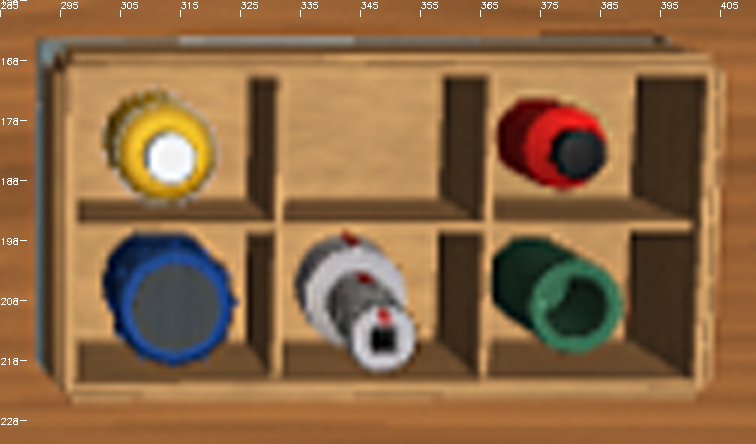

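View pics/t_brake.png

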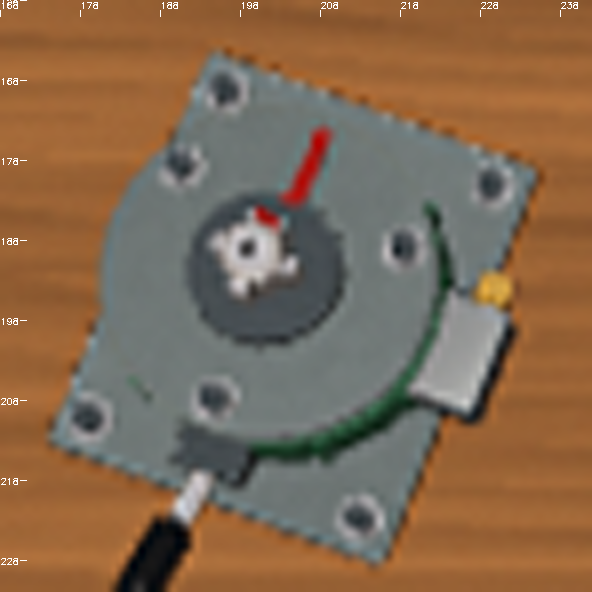

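View pics/s_carton.png

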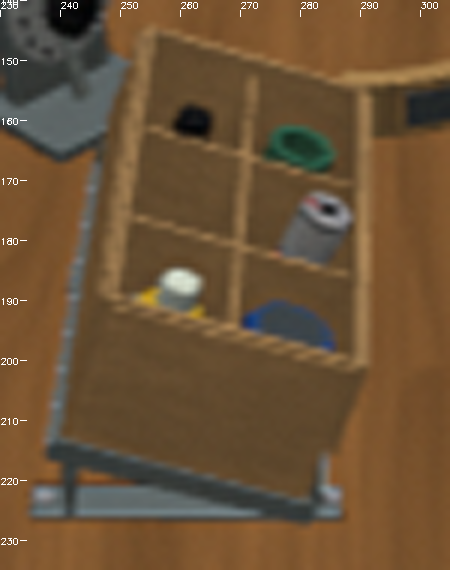

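View pics/s_brake.png

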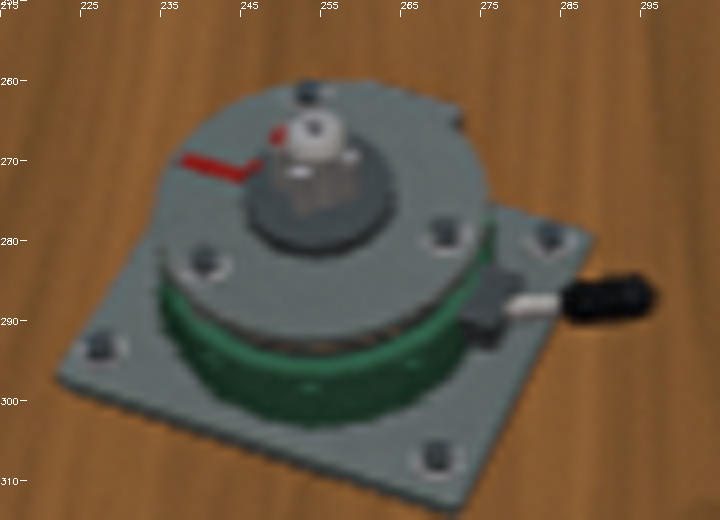

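```bash
cat > helpers.py <<'E'
import cv2, numpy as np
def crop(n,x,y,w,h,s,o):
    i=cv2.imread(f"pics/{n}.png")[y:y+h,x:x+w]
    i=cv2.resize(i,None,fx=s,fy=s,interpolation=cv2.INTER_CUBIC)
    for k in range(0,w,5):
        c=int((k+.5)*s); cv2.putText(i,str(x+k),(c-8,8),0,.3,(255,255,255),1); cv2.line(i,(c,10),(c,15),(255,255,255),1)
    for k in range(0,h,5):
        c=int((k+.5)*s); cv2.putText(i,str(y+k),(0,c+4),0,.3,(255,255,255),1); cv2.line(i,(20,c),(25,c),(255,255,255),1)
    if o: cv2.imwrite(f"pics/{o}.png",i)
    return i
E
python3 - <<'E'
from helpers import *
a=crop("top0",286,160,25,20,15,None);b=crop("top0",388,160,25,20,15,None)
c=crop("top0",286,208,25,20,15,None);d=crop("top0",388,208,25,20,15,None)
cv2.imwrite("pics/tc.png",np.vstack([np.hstack([a,b]),np.hstack([c,d])]))
a=crop("scene0",242,138,25,20,15,None);b=crop("scene0",278,146,25,20,15,None)
c=crop("scene0",240,182,25,20,15,None);d=crop("scene0",278,192,25,20,15,None)
cv2.imwrite("pics/sc.png",np.vstack([np.hstack([a,b]),np.hstack([c,d])]))
E
```

```text
(no output)
```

View pics/tc.png

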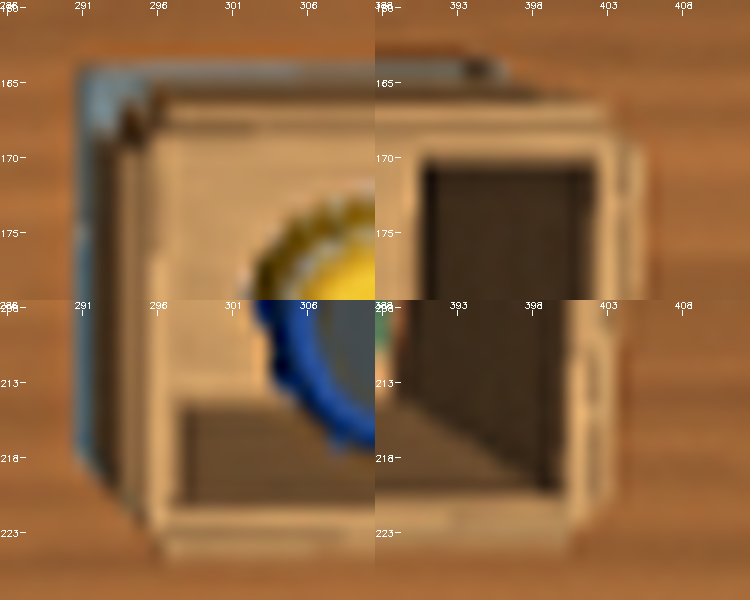

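View pics/sc.png

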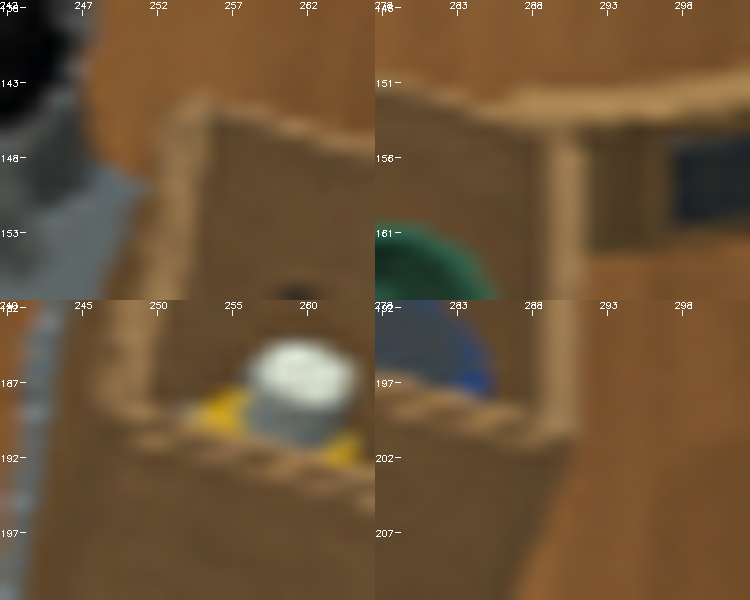

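```bash
cat >> helpers.py <<'E'
K={'scene':np.array([[401.79544509,0,280.09902186],[0,401.79544509,210.47922321],[0,0,1.]]),'top':np.array([[410.14931065,0,275.31662324],[0,410.14931065,209.81210954],[0,0,1.]])}
RV={'scene':np.array([ 0.02468439,-2.81844435,1.31699604]),'top':np.array([2.13324841,-2.13933615,0.18621417])}
TV={'scene':np.array([0.56840707,0.11662688,1.50257606]),'top':np.array([-0.00307035,0.58757385,1.27747641])}
def proj(n,P): return cv2.projectPoints(np.atleast_2d(np.asarray(P,float)),RV[n],TV[n],K[n],None)[0][:,0]
def tri(a,b): # a top px, b scene px
    Ps={n:K[n]@np.hstack([cv2.Rodrigues(RV[n])[0],TV[n][:,None]]) for n in K}
    X=cv2.triangulatePoints(Ps['top'],Ps['scene'],np.array(a,float).reshape(2,1),np.array(b,float).reshape(2,1))[:,0]
    return X[:3]/X[3]
def Rz(a): c,s=np.cos(a),np.sin(a); return np.array([[c,-s,0],[s,c,0],[0,0,1.]])
def Ry(a): c,s=np.cos(a),np.sin(a); return np.array([[c,0,s],[0,1,0],[-s,0,c]])
E
cat > fit.py <<'E'
from helpers import *
from scipy.optimize import least_squares
for n in K: print(n,"cam at",(-cv2.Rodrigues(RV[n])[0].T@TV[n]).round(3))
C=np.array([[81,159,0],[81,-159,0],[-81,-159,0],[-81,159,0]])/1000.
T=np.array([[295.7,166.4],[403.3,166.4],[401.5,222.3],[295.7,222.3]])
S=np.array([[247,189.8],[254,144.3],[291.5,152.7],[291,200.7]])
for i in range(4): print(tri(T[i],S[i]).round(4))
def pts(p,C): return C@(Rz(p[3])@Ry(-p[4])).T+p[:3]
def res(p):
    W=pts(p,C); return np.r_[(proj('top',W)-T).ravel(),(proj('scene',W)-S).ravel(),(p[4]-.33)*100]
r=least_squares(res,[.5,-.15,.18,0,.33]); print(r.x.round(4)); print(res(r.x).round(1))
np.save('carton.npy',r.x)
E
python3 fit.py
```

```text
scene cam at [0.517 1.093 1.065]
top cam at [0.366 0.003 1.358]
[ 0.6887 -0.0637  0.1956]
[ 0.6875 -0.3784  0.198 ]
[ 0.5291 -0.3773  0.1565]
[ 0.5304 -0.0646  0.1447]
[ 0.6096 -0.2215  0.1734  0.0021  0.3239]
[-0.5  1.5  0.7  1.1  0.1 -0.3 -0.7  0.2 -0.1 -0.8 -0.4 -0.7 -1.4  1.3
 -1.4 -0.5 -0.6]
```

```bash
cat > ov.py <<'E'
from helpers import *
import sys
p=np.load('carton.npy')
R=Rz(p[3])@Ry(-p[4]); 
def W(C): return np.asarray(C,float)/1000@R.T+p[:3]
print("z axis",R[:,2])
top=np.array([348.2,214.2]);sc=np.array([283.7,174.8])
X=tri(top,sc); print("adapter top tri",X,"in mouth frame",(R.T@(X-p[:3]))*1000)
def draw(n,x,y,w,h,s,o):
    i=crop(n+'0',x,y,w,h,s,None)
    def q(P): return [tuple(int(v) for v in ((u+.5-[x,y])*s)) for u in proj(n,W(P))]
    def poly(P,c,closed=True): cv2.polylines(i,[np.array(q(P))],closed,c,1)
    poly([[81,159,0],[81,-159,0],[-81,-159,0],[-81,159,0]],(0,255,0))
    poly([[76,154,0],[76,-154,0],[-76,-154,0],[-76,154,0]],(0,255,0))
    for xx in(-2,2): poly([[xx,154,-13],[xx,-154,-13]],(255,0,255))
    for yy in(-54,-50,50,54): poly([[-76,yy,-13],[76,yy,-13]],(255,0,255))
    for cx in(-76,-2):
        for cy in (-154,-50,54): poly([[cx,cy,-123],[cx+74,cy,-123],[cx+74,cy+100,-123],[cx,cy+100,-123]],(255,255,0))
    cv2.imwrite(f"pics/{o}.png",i)
draw("top",285,158,126,74,6,"ov_t"+sys.argv[1]); draw("scene",230,140,75,95,6,"ov_s"+sys.argv[1])
E
python3 ov.py 1
```

```text
z axis [-3.18281136e-01 -6.53471625e-04  9.47996145e-01]
adapter top tri [ 0.5570057  -0.22160137  0.15023728] in mouth frame [-5.71969336e+01  1.53268118e-03 -5.25639157e+00]
```

View pics/ov_t1.png

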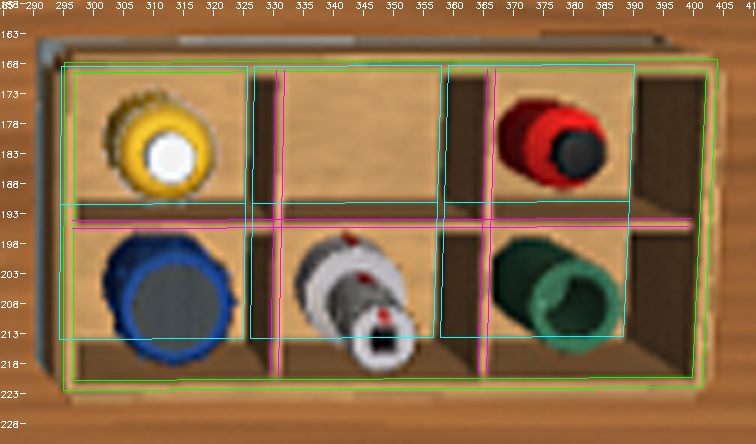

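View pics/ov_s1.png

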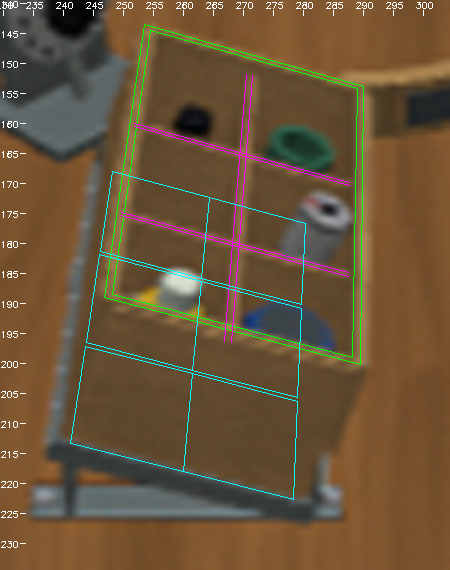

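```bash
cat > fit2.py <<'E'
from helpers import *
from scipy.optimize import least_squares
import sys
p=np.load('carton.npy')
def pose(a): # a: x,y of mouth end, tilt as rotvec-ish, yaw
    pass
ax,ay,yaw=[float(v) for v in sys.argv[2:5]]
R=Rz(p[3])@Ry(-p[4]); 
def circ(r,z,n=48):
    t=np.linspace(0,2*np.pi,n,endpoint=False); return np.c_[r*np.cos(t)+ax,r*np.sin(t)+ay,z+0*t-123]
c,s=np.cos(yaw),np.sin(yaw)
def draw(n,x,y,w,h,sc,o,dp):
    i=crop(n+'0',x,y,w,h,sc,None)
    def poly(P,col,cl=True):
        u=proj(n,np.asarray(P,float)/1000@R.T+p[:3])+dp
        cv2.polylines(i,[((u+.5-[x,y])*sc).astype(int)],cl,col,1)
    for r,z in((27,0),(27,38),(17,46),(17,80),(17,114),(17,120)): poly(circ(r,z),(0,255,0))
    poly([[ax,ay,-3],[ax+17*c,ay+17*s,-3]],(255,255,0)); poly([[ax,ay,-85],[ax+27*c,ay+27*s,-85]],(255,255,0))
    cv2.imwrite(f"pics/{o}.png",i); return i
a=draw("top",325,190,40,40,14,"x",np.array([0,0.])); b=draw("scene",266,160,26,40,14,"x",np.array([0.,0]))
cv2.imwrite(f"pics/{sys.argv[1]}.png",np.hstack([a,b])[:600,:])
E
python3 fit2.py ad1 -49 0 0
```

```text
(no output)
```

View pics/ad1.png

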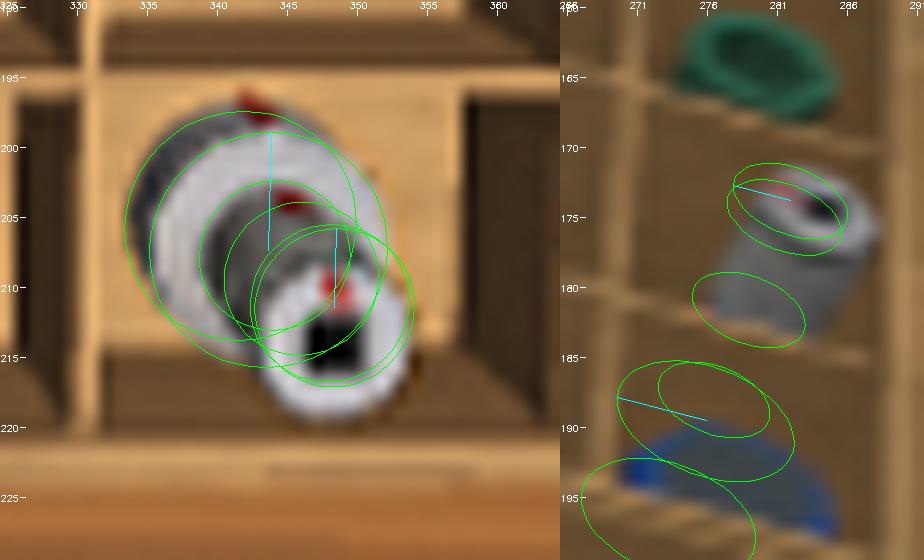

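```bash
python3 - <<'E'
from helpers import *
a=crop("top0",325,190,40,40,14,None);b=crop("scene0",266,160,16,40,14,None)
b=crop("scene0",270,162,26,40,14,None)[:560]
cv2.imwrite("pics/adraw.png",np.hstack([a,b])[:, :790])
E
```

```text
(no output)
```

View pics/adraw.png

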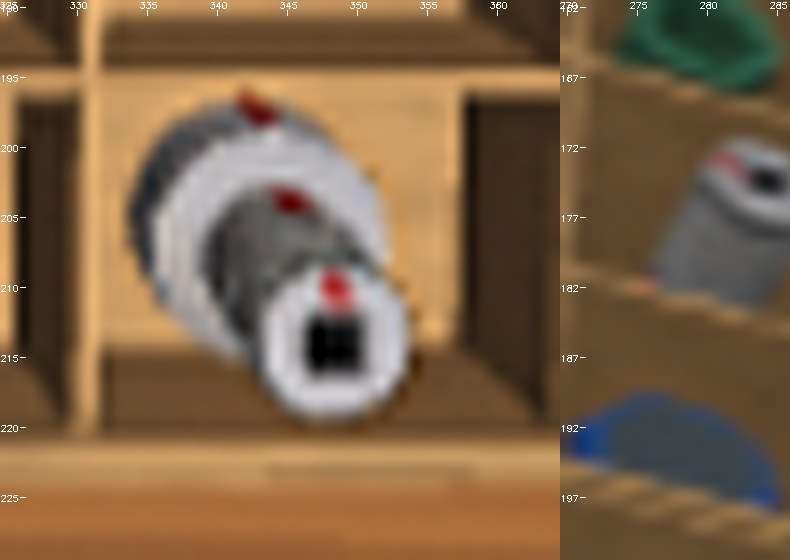

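```bash
python3 - <<'E'
from helpers import *
a=crop("top0",186,176,28,30,14,None);b=crop("scene0",242,258,26,30,14,None)
cv2.imwrite("pics/brz.png",np.hstack([a,b]))
X=tri([198.6,188.5],[254.25,265.75]);print("core top",X)
X=tri([200.75,191],[254.5,273.6]);print("shoulder",X)
E
```

```text
core top [0.64255174 0.23260963 0.11769106]
shoulder [0.64346394 0.23247591 0.0800609 ]
```

View pics/brz.png

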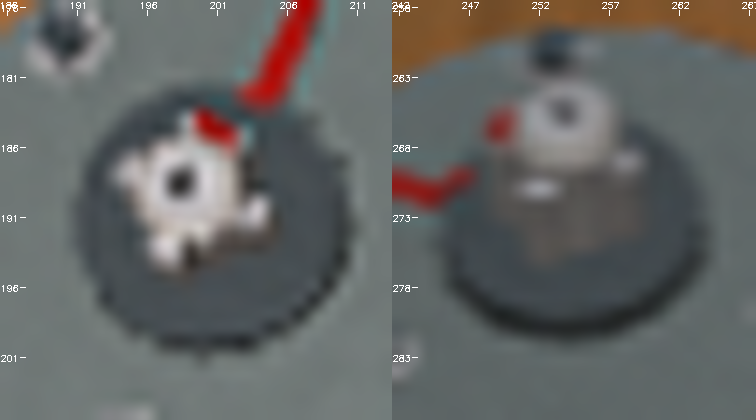

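```bash
cat >> helpers.py <<'E'
def atz(n,px,z):
    R=cv2.Rodrigues(RV[n])[0]; c=-R.T@TV[n]; d=R.T@np.linalg.inv(K[n])@np.r_[px,1.]
    return c+d*(z-c[2])/d[2]
from scipy.spatial.transform import Rotation as Ro
def rvec_from(xa,za):
    xa=np.asarray(xa,float);za=np.asarray(za,float)/np.linalg.norm(za); xa=xa-za*(xa@za); xa/=np.linalg.norm(xa)
    return Ro.from_matrix(np.c_[xa,np.cross(za,xa),za]).as_rotvec()
E
python3 - <<'E'
from helpers import *
from bench import robot, solve_ik, monitor
c=np.array([.643,.2325])
for n,px,z in (("top",(207.7,175),.075),("top",(204.3,182.5),.075),("top",(200.8,184.8),.108),("top",(206.2,191),0.108),
  ("top",(194.5,187.6),.108),("top",(197.3,193.2),.108),("scene",(249.2,266.6),.108),("scene",(238,270),.075)):
    P=atz(n,px,z)[:2]-c; print(n,px,P.round(4),np.degrees(np.arctan2(P[1],P[0])).round(1))
F=np.array([[215,52],[540,175],[385,565],[50,440]])/8-.5+[168,158]
G=np.array([atz("top",f,.01)[:2] for f in F]); print(G.round(4), G.mean(0), [np.linalg.norm(G[i]-G[(i+1)%4]).round(3) for i in range(4)])
d=(G[0]+G[1]-G[2]-G[3]); print(np.degrees(np.arctan2(d[1],d[0])))
p=np.load('carton.npy')
for lean in (.33,.38):
  for z in (.12,.03,-.03):
    R=Rz(p[3])@Ry(-p[4]); P=R@[-.056,0,z]+p[:3]
    za=np.array([np.sin(lean),0,-np.cos(lean)])
    for s in (1,-1):
        print(lean,z,P.round(3),s,solve_ik(P,rvec_from([s,0,0],za)))
for yaw in (-.4,-.4+np.pi):
    for z in (.36,.3,.18): print(solve_ik([.643,.2325,z],rvec_from([np.cos(yaw),np.sin(yaw),0],[0,0,-1])))
E
```

```text
top (207.7, 175) [ 0.0543 -0.02  ] -20.2
top (204.3, 182.5) [ 0.0296 -0.0097] -18.2
top (200.8, 184.8) [ 0.0143 -0.0047] -18.0
top (206.2, 191) [-0.0055 -0.022 ] -104.0
top (194.5, 187.6) [0.0054 0.0147] 69.7
top (197.3, 193.2) [-0.0124  0.0055] 156.2
scene (249.2, 266.6) [ 0.0159 -0.0047] -16.5
scene (238, 270) [ 0.0562 -0.0194] -19.0
[[0.7526 0.2692]
 [0.6987 0.1307]
 [0.5333 0.1925]
 [0.586  0.3327]] [0.64267694 0.23128164] [np.float64(0.149), np.float64(0.177), np.float64(0.15), np.float64(0.178)]
-20.6891409917748
0.33 0.12 [ 0.518 -0.222  0.269] 1 [-0.48831681 -0.17503602  0.00533818  1.4574292   0.1526133   2.67589579]
0.33 0.12 [ 0.518 -0.222  0.269] -1 [-0.48831681 -0.17503602  0.00533818  1.4574292   0.1526133  -0.46569686]
0.33 0.03 [ 0.547 -0.222  0.184] 1 [-0.46122295 -0.14990232 -0.13969206  1.28338326  0.14471789  2.7021029 ]
0.33 0.03 [ 0.547 -0.222  0.184] -1 [-0.46122295 -0.14990232 -0.13969206  1.28338326  0.14471789 -0.43948976]
0.33 -0.03 [ 0.566 -0.222  0.127] 1 [-0.44465561 -0.11270647 -0.21607867  1.16753264  0.13984147  2.71809796]
0.33 -0.03 [ 0.566 -0.222  
[... 386 characters left out ...]
  0.17033614  2.69639144]
0.38 0.03 [ 0.547 -0.222  0.184] -1 [-0.4746285  -0.19662534 -0.19415417  1.23191205  0.17033614 -0.44520122]
0.38 -0.03 [ 0.566 -0.222  0.127] 1 [-0.45717246 -0.15839497 -0.27108397  1.11397359  0.1644695   2.71306523]
0.38 -0.03 [ 0.566 -0.222  0.127] -1 [-0.45717246 -0.15839497 -0.27108397  1.11397359  0.1644695  -0.42852743]
None
[ 3.46959185e-01  5.56726007e-01  9.65280684e-01  1.97935100e+00
 -4.44089210e-16 -2.39463347e+00]
[ 3.46959185e-01  4.21836666e-01  5.31429816e-01  1.68038948e+00
 -4.44089210e-16 -2.39463347e+00]
None
[0.34695918 0.55672601 0.96528068 1.979351   0.         0.74695918]
[0.34695918 0.42183667 0.53142982 1.68038948 0.         0.74695918]
```

```bash
cat >> helpers.py <<'E'
PC=np.load('carton.npy'); RC=Rz(PC[3])@Ry(-PC[4])
def mouth(x,y,z): return RC@np.array([x,y,z])/1000+PC[:3]
LEAN=.345
GO=rvec_from([-1,0,0],[np.sin(LEAN),0,-np.cos(LEAN)])
E
python3 - <<'E'
from helpers import *
from bench import robot, solve_ik, monitor, optics
robot.reach(mouth(-55,0,60),GO); print(monitor.state()['time_s'])
robot.move_l(mouth(-55,0,5),GO,rate=.08)
s=monitor.state(); print(s['time_s'],s['wrist_force'],RC.T@(s['eef_pos']-PC[:3]))
for n in("scene","top"): cv2.imwrite(f"pics/{n}1.png",optics.get_image(n))
a=crop("top1",320,185,50,45,8,None);b=crop("scene1",255,145,48,45,8,None)
cv2.imwrite("pics/g1.png",np.hstack([a,b]))
E
```

```text
2.7917
3.6333 [0.39494405 0.5599772  0.01800255] [-5.46904938e-02 -6.74073966e-05  5.40476492e-03]
```

View pics/g1.png

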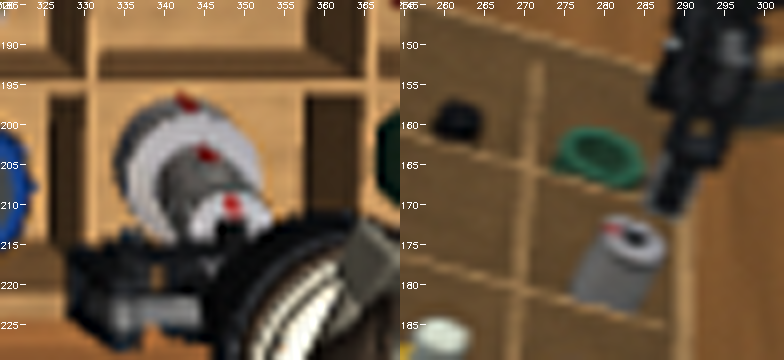

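```bash
python3 - <<'E'
from helpers import *
a=crop("scene1",240,110,75,100,6,"g2")
for y in(-43,43):
  print(proj("scene",[mouth(-55,y,18)]),proj("top",[mouth(-55,y,18)]))
E
```

```text
[[285.21892321 164.00406795]] [[364.34788413 214.59926591]]
[[284.87342496 176.34885233]] [[335.00262844 214.72975205]]
```

View pics/g2.png

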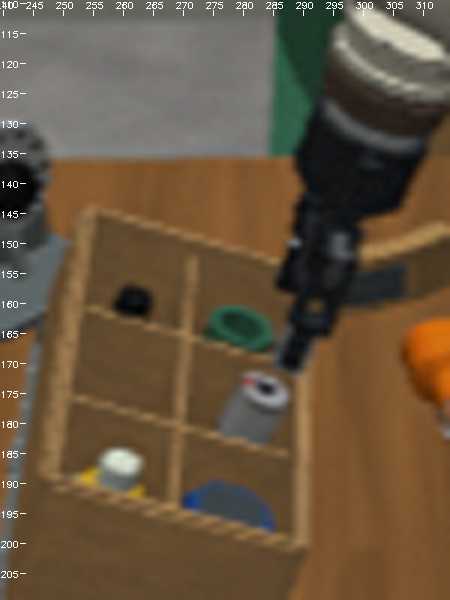

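```bash
python3 - <<'E'
from helpers import *
for z in (5,18,25,31,40):
  print(z,proj("scene",[mouth(-55,43,z),mouth(-55,52,z),mouth(-55,-43,z)]).round(1).tolist(),proj("top",[mouth(-55,43,z)]).round(1))
crop("top1",325,185,60,60,10,"g3"); crop("scene1",275,145,30,40,14,"g4")
E
```

```text
5 [[283.8, 179.0], [283.8, 180.3], [284.2, 166.6]] [[334.3 214. ]]
18 [[284.9, 176.3], [284.8, 177.7], [285.2, 164.0]] [[335.  214.7]]
25 [[285.4, 174.9], [285.4, 176.3], [285.8, 162.6]] [[335.4 215.1]]
31 [[285.9, 173.7], [285.9, 175.1], [286.2, 161.4]] [[335.7 215.5]]
40 [[286.6, 171.9], [286.6, 173.2], [286.9, 159.6]] [[336.2 216. ]]
```

View pics/g3.png

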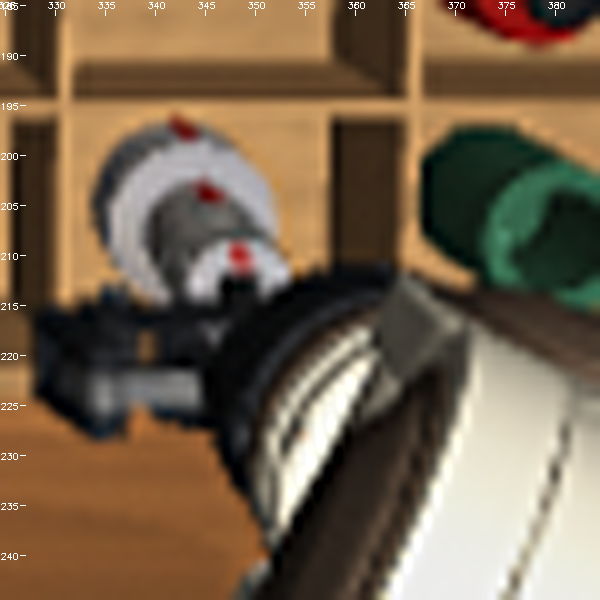

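View pics/g4.png

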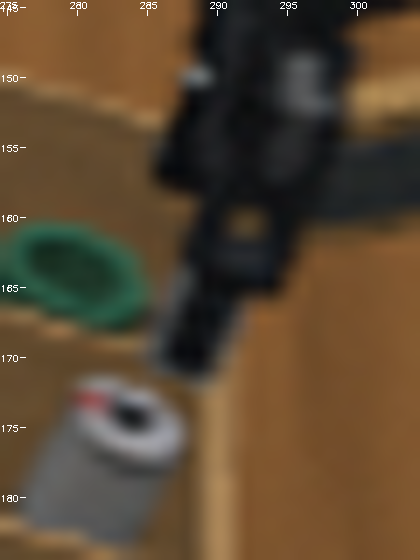

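```bash
python3 - <<'E'
from helpers import *
R=Ro.from_rotvec([-7.29564448e-01,-3.05535993e+00,2.10298043e-03]).as_matrix()
T=np.array([.24837,.49042,.20395])
P=[];L=[]
for y in(-.05,0,.05):
  for b in (0,.013,.026,.06): P.append(T+R@[0,y,-b]);L.append((y,b))
for l,q in zip(L,proj("scene",P)): print(l,q.round(1))
crop("scene0",380,280,55,55,10,"g5")
E
```

```text
(-0.05, 0) [406.4 305.7]
(-0.05, 0.013) [407.4 302.5]
(-0.05, 0.026) [408.3 299.4]
(-0.05, 0.06) [410.8 290.8]
(0, 0) [401.1 320.3]
(0, 0.013) [402.  317.2]
(0, 0.026) [402.9 314. ]
(0, 0.06) [405.4 305.5]
(0.05, 0) [395.4 335.9]
(0.05, 0.013) [396.3 332.8]
(0.05, 0.026) [397.2 329.7]
(0.05, 0.06) [399.6 321.3]
```

View pics/g5.png

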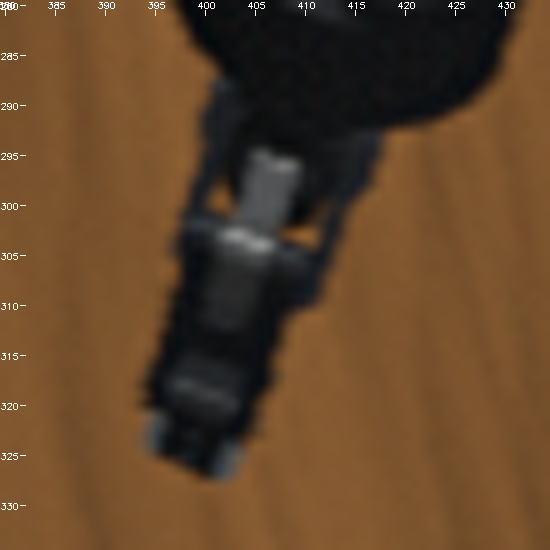

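```bash
cat > probe.py <<'E'
from helpers import *
from bench import robot, monitor, optics
import sys
z0,z1,step,lim=[float(a) for a in sys.argv[1:5]]
f0=np.array(monitor.state()['wrist_force']); t0=monitor.state()['wrist_torque']
z=z0
while z>z1:
    z-=step
    robot.move_l(mouth(-55,0,z),GO,rate=.03); s=monitor.state()
    d=np.linalg.norm(s['wrist_force']-f0)
    if d>1 : print(z,(s['wrist_force']-f0).round(2),(s['wrist_torque']-t0).round(3))
    if d>lim:
        z+=2; robot.move_l(mouth(-55,0,z),GO,rate=.03); print("contact"); break
s=monitor.state(); print(z,s['time_s'],(s['wrist_force']-f0).round(2))
for n in("scene","top"): cv2.imwrite(f"pics/{n}{sys.argv[5]}.png",optics.get_image(n))
crop(f"scene{sys.argv[5]}",265,140,40,55,10,"p"+sys.argv[5])
E
python3 probe.py 5 -20 2.5 4 2
```

```text
-2.5 [ 0.06  0.09 -1.21] [ 0.014 -0.014  0.014]
-5.0 [1.18 0.71 0.71] [ 0.046 -0.04   0.018]
-10.0 [1.25 0.53 0.54] [ 0.042 -0.051  0.017]
-12.5 [-0.    0.91  0.58] [ 0.023 -0.002  0.024]
-17.5 [ 0.5   1.21 -0.74] [ 0.023 -0.033  0.021]
-20.0 [0.37 0.04 1.49] [ 0.041 -0.027  0.022]
-20.0 6.2333 [0.37 0.04 1.49]
```

View pics/p2.png

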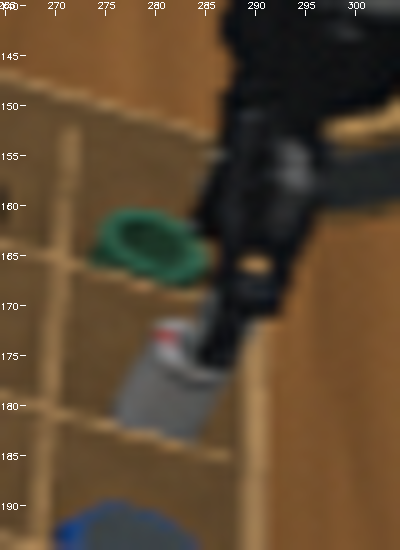

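```bash
python3 probe.py -20 -34 2 5 3
```

```text
-22.0 [ 0.44 -0.74 -1.02] [-0.011  0.037  0.01 ]
-24.0 [-1.35 -0.88 -1.45] [-0.046  0.012 -0.037]
-26.0 [-1.38 -1.67 -0.36] [-0.039 -0.011 -0.075]
-28.0 [-1.6  -1.16 -0.2 ] [-0.041 -0.007  0.015]
-30.0 [-1.16 -1.45 -0.47] [ 0.042  0.046 -0.062]
-32.0 [-0.71 -1.21 -0.83] [-0.028 -0.012  0.031]
-34.0 [ 0.15 -0.71 -1.14] [-0.023  0.068 -0.023]
-34.0 8.0833 [ 0.15 -0.71 -1.14]
```

View pics/p3.png

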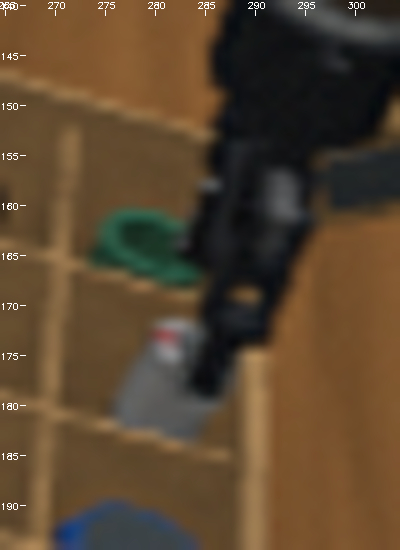

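```bash
python3 probe.py -34 -42 2 5 4
```

```text
-38.0 [-0.24  1.23 -0.03] [-0.022 -0.043  0.041]
-42.0 [-1.38  1.41 -0.44] [-0.03  -0.048 -0.024]
-42.0 9.1833 [-1.38  1.41 -0.44]
```

View pics/p4.png

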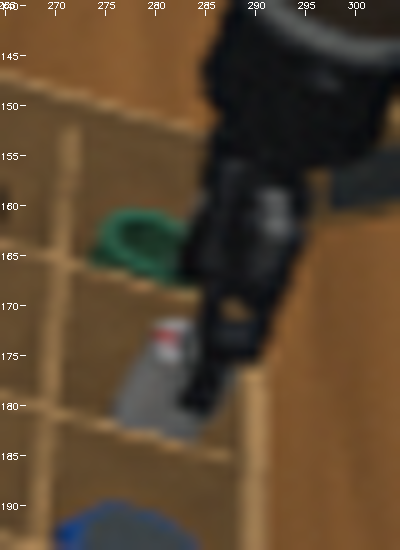

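View pics/top4.png

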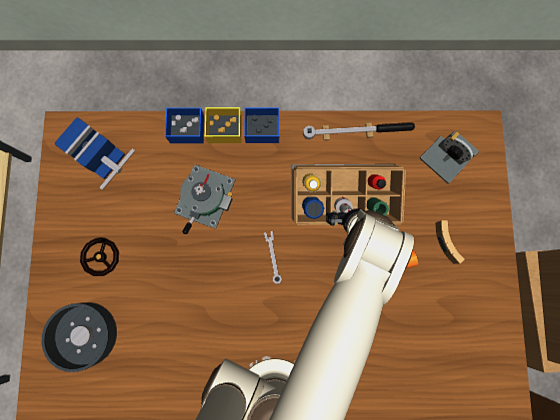

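```bash
python3 - <<'E'
from helpers import *
from bench import robot, monitor, optics
f0=monitor.state()['wrist_force']
robot.gripper_close(); s=monitor.state(); print(s['time_s'],s['opening'],(s['wrist_force']).round(2),s['wrist_torque'].round(3),RC.T@(s['eef_pos']-PC[:3]))
for n in("scene","top"): cv2.imwrite(f"pics/{n}5.png",optics.get_image(n))
a=crop("top5",320,185,40,45,10,None);b=crop("scene5",265,140,40,45,10,None)
cv2.imwrite("pics/g6.png",np.hstack([a,b]))
E
```

```text
9.8333 0.3689843848214964 [-0.88  0.37  3.15] [ 0.012  0.284 -0.006] [-0.05462951 -0.00011251 -0.04160443]
```

View pics/g6.png

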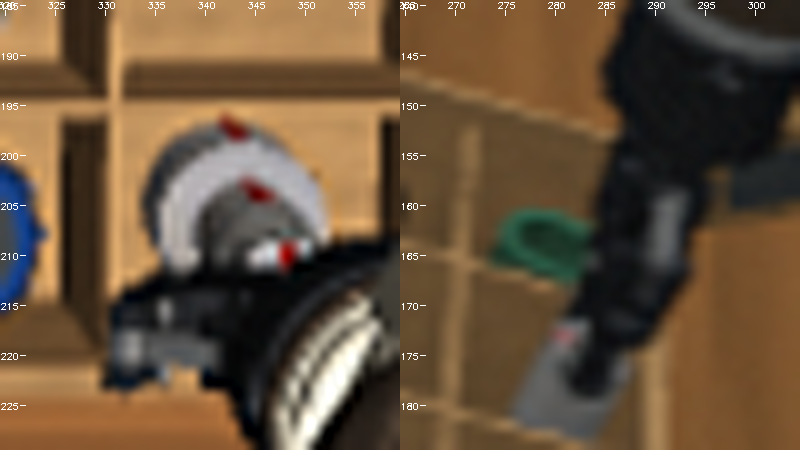

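```bash
python3 - <<'E'
from helpers import *
from bench import robot, monitor, optics
for z in (-39,-34,-24,0,40,90):
    robot.move_l(mouth(-54.5 if z<-35 else -53.5,0,z),GO,rate=.04 if z<-20 else .1); s=monitor.state(); print(z,s['time_s'].__round__(2),round(s['opening'],3),s['wrist_force'].round(1),s['wrist_torque'].round(2))
    if np.linalg.norm(s['wrist_force'])>25: print('STOP');break
for n in("scene","top"): cv2.imwrite(f"pics/{n}6.png",optics.get_image(n))
a=crop("top6",310,180,60,60,7,None);b=crop("scene6",265,125,50,60,7,None)
cv2.imwrite("pics/g7.png",np.hstack([a,b]))
E
```

```text
-39 10.18 0.361 [ 1.1 -0.1 -4.6] [0.01 0.57 0.07]
-34 10.46 0.369 [ 0.   0.3 -5.6] [-0.01  0.67  0.03]
-24 10.86 0.362 [ 1.  -0.3 -5.1] [-0.04  0.78  0.04]
0 11.25 0.363 [-0.4  1.  -5.1] [ 0.02  0.81 -0.02]
40 11.8 0.368 [ 0.6  0.6 -4.9] [0.02 0.82 0.02]
90 12.45 0.367 [ 0.2 -1.  -4.8] [-0.06  0.76 -0.01]
```

View pics/g7.png

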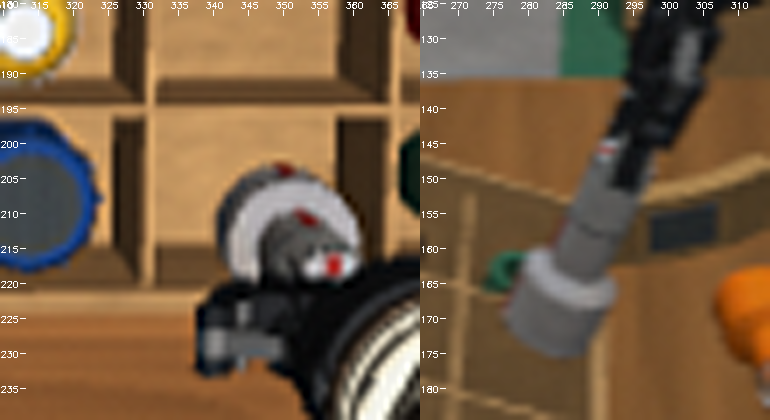

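```bash
python3 - <<'E'
from helpers import *
from bench import robot, solve_ik, monitor, optics
V=rvec_from([-1,0,0],[0,0,-1]); y=-.35; B=rvec_from([-np.cos(y),-np.sin(y),0],[0,0,-1])
s=monitor.state(); print(s['eef_pos'])
print(solve_ik([.47,-.2,.32],V),solve_ik([.643,.2325,.30],B),solve_ik([.643,.2325,.33],B))
robot.move_l([.47,-.21,.32],V,rate=.12)
robot.reach([.63,.2275,.30],B)
s=monitor.state(); print(s['time_s'],s['eef_pos'],s['opening'],s['wrist_force'])
for n in("scene","top"): cv2.imwrite(f"pics/{n}7.png",optics.get_image(n))
a=crop("top7",180,155,55,55,7,None);b=crop("scene7",230,215,55,80,7,None)[:560]
h=max(a.shape[0],b.shape[0]); a=cv2.copyMakeBorder(a,0,h-a.shape[0],0,0,0)
cv2.imwrite("pics/g8.png",np.hstack([a,b]))
E
```

```text
[ 0.53001051 -0.22150594  0.24056422]
[-0.4023211   0.07008061  0.38876455  1.88948027  0.         -0.4023211 ] [3.46959185e-01 5.56726007e-01 9.65280684e-01 1.97935100e+00
 4.44089210e-16 6.96959185e-01] [3.46959185e-01 6.42736812e-01 1.16393502e+00 2.09199453e+00
 4.44089210e-16 6.96959185e-01]
15.2333 [0.63016961 0.22636861 0.30043098] 0.3645525987582811 [-0.22111491 -0.83450887 -4.33374753]
```

View pics/g8.png

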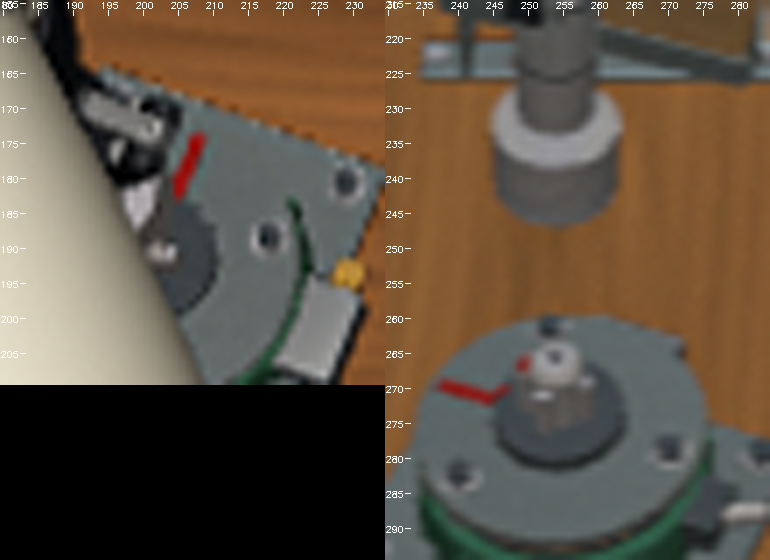

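```bash
python3 - <<'E'
from helpers import *
from scipy.optimize import least_squares
T0=tri((348.4,213.9),(283.75,174.6)); print(T0)
obs=[(np.array([27,0,19]),(342.95,197.2)),(np.array([17,0,63]),(345.4,203.9)),(np.array([12.5,0,120]),(348.45,210.3))]
def M(q): # top centre, lean, roll, yaw
    R=Ry(-q[3])@Ro.from_euler('x',q[4]).as_matrix()@Rz(q[5]); return R
def f(q):
    R=M(q); o=lambda P:q[:3]+R@((np.asarray(P,float)-[0,0,120])/1000)
    r=[]
    for P,u in obs: r+=list(proj("top",[o(P)])[0]-u)
    c=proj("top",[o([0,0,120])])[0]-(348.4,213.9); r+=list(c)
    c=proj("scene",[o([0,0,120])])[0]-(283.75,174.6); r+=list(c)
    # shoulder circle extremes
    t=np.linspace(0,2*np.pi,72); E=proj("top",np.array([o([27*np.cos(a),27*np.sin(a),38]) for a in t]))
    r+=[E[:,0].max()-352.3,E[:,0].min()-335.3]
    return np.array(r+[(q[4])*10])
r=least_squares(f,list(T0)+[.36,0,0]); print(r.x.round(4)); print(f(r.x).round(2))
# scene7 vertical axis check
crop("scene7",238,212,34,38,14,"g9")
s=np.array([.63017,.22637,.30043])
for z in(-.0813,-.05,-.02,0.01): print(z,proj("scene",[s+[0,0,z]]).round(2))
E
```

```text
[ 0.55729817 -0.22202361  0.15102414]
[ 5.568e-01 -2.221e-01  1.509e-01  4.388e-01 -5.000e-04  2.300e-02]
[ 0.05  0.07 -0.13 -0.13  0.05 -0.22  0.    0.22  0.08  0.02  0.01  0.01
 -0.  ]
-0.0813 [[256.14 241.31]]
-0.05 [[255.52 233.72]]
-0.02 [[254.9 226.2]]
0.01 [[254.26 218.44]]
```

View pics/g9.png

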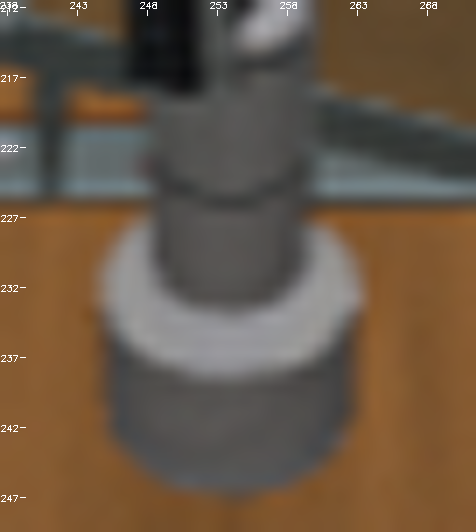

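```bash
cat >> helpers.py <<'E'
TAU=.08
MT=np.array([-.0066,0,.081]); AX=np.array([TAU,0,-1.]);  # in tool frame: mouth, axis(mouth->top)
def place(M,psi,tau=None,mt=None):
    """TCP pose so that adapter mouth is at M upright, tool yaw such that u=(cos psi,sin psi)=-toolx horizontally"""
    tau=TAU if tau is None else tau; mt=MT if mt is None else mt
    R0=Ro.from_rotvec(rvec_from([-np.cos(psi),-np.sin(psi),0],[0,0,-1]))
    R=Ro.from_rotvec(tau*np.array([-np.sin(psi),np.cos(psi),0]))*R0
    return np.asarray(M)-R.apply(mt),R.as_rotvec()
E
python3 - <<'E'
from helpers import *
from bench import robot, solve_ik, monitor, optics
P,r=place([.643,.2325,.20],-.373); print(P,r,solve_ik(P,r))
robot.move_l(P,r,rate=.08)
P,r=place([.643,.2325,.14],-.373); robot.move_l(P,r,rate=.08)
s=monitor.state(); print(s['time_s'],s['eef_pos']-P,s['wrist_force'])
for n in("scene","top"): cv2.imwrite(f"pics/{n}8.png",optics.get_image(n))
crop("scene8",236,225,38,60,10,"g10"); crop("top8",170,155,75,55,10,"g11")
for z in(0,.038,.046,.08): print(z,proj("scene",[[.643,.2325,.14+z]]).round(2))
E
```

```text
[0.64290147 0.23253856 0.28126838] [-0.56792447 -3.00978331 -0.0227291 ] [0.32368688 0.63347852 1.03786009 2.0365896  0.05130217 0.69511076]
16.675 [-1.39377547e-06  6.22269326e-05  1.11842439e-03] [-0.03271604  0.47121824 -4.8035677 ]
0 [[253.4  260.82]]
0.038 [[252.62 252.32]]
0.046 [[252.45 250.48]]
0.08 [[251.71 242.51]]
```

View pics/g10.png

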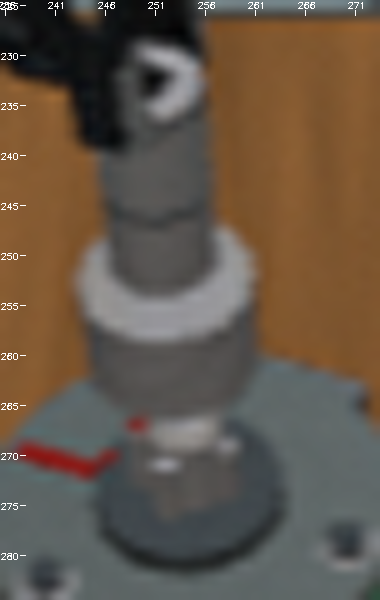

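View pics/g11.png

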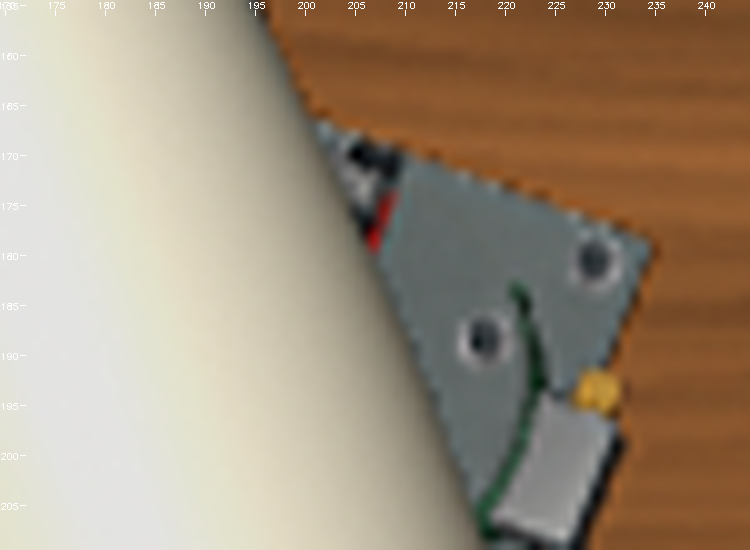

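```bash
python3 - <<'E'
from helpers import *
for x in (.641,.643): print(proj("scene",[[x,.2325,.118],[x,.2325,.084],[x,.2325,.14]]).round(2).tolist(),proj("top",[[x,.2325,.118],[x,.2325,.084]]).round(2).tolist())
print(proj("scene",[[.643,.2345,.118],[.643,.2325,.12]]).round(2))
t=np.linspace(0,2*np.pi,200)
for z in (.13,.135,.14):
  for y in (.2305,.2325,.2345):
    E=proj("scene",np.c_[.643+.027*np.cos(t),y+.027*np.sin(t),0*t+z]); print(z,y,"bottom row",E[:,1].max().round(2), "width",np.ptp(E[:,0]).round(2), "shoulder top row",proj("scene",np.c_[.643+.027*np.cos(t),y+.027*np.sin(t),0*t+z+.038])[:,1].min().round(2),proj("scene",np.c_[.643+.027*np.cos(t),y+.027*np.sin(t),0*t+z+.038])[:,1].max().round(2))
crop("scene8",240,240,26,42,14,"g12")
E
```

```text
[[254.48, 265.61], [255.13, 272.78], [254.04, 260.83]] [[198.58, 189.23], [200.5, 191.55]]
[[253.85, 265.6], [254.51, 272.78], [253.4, 260.82]] [[198.6, 188.59], [200.52, 190.94]]
[[253.8  266.07]
 [253.81 265.17]]
0.13 0.2305 bottom row 269.0 width 17.16 shoulder top row 247.88 260.56
0.13 0.2325 bottom row 269.49 width 17.18 shoulder top row 248.34 261.05
0.13 0.2345 bottom row 269.97 width 17.2 shoulder top row 248.79 261.54
0.135 0.2305 bottom row 267.91 width 17.21 shoulder top row 246.75 259.43
0.135 0.2325 bottom row 268.4 width 17.23 shoulder top row 247.21 259.92
0.135 0.2345 bottom row 268.88 width 17.25 shoulder top row 247.66 260.4
0.14 0.2305 bottom row 266.81 width 17.25 shoulder top row 245.62 258.29
0.14 0.2325 bottom row 267.3 width 17.27 shoulder top row 246.07 258.77
0.14 0.2345 bottom row 267.79 width 17.29 shoulder top row 246.53 259.26
```

View pics/g12.png

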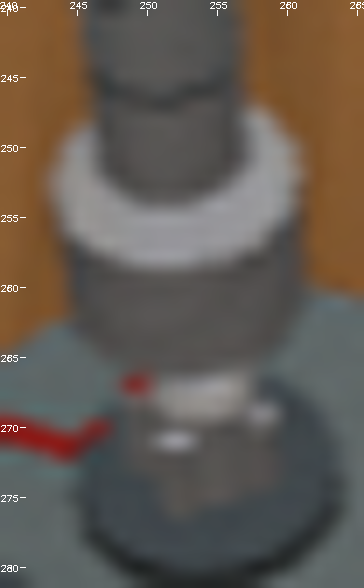

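```bash
cat > lower.py <<'E'
from helpers import *
from bench import robot, monitor, optics
import sys
x,y,psi,z0,z1,step,lim=[float(a) for a in sys.argv[1:8]]; tag=sys.argv[8]
P,r=place([x,y,z0],psi); robot.move_l(P,r,rate=.05)
f0=np.array(monitor.state()['wrist_force']); z=z0
while z>z1+1e-6:
    z-=step
    P,r=place([x,y,z],psi); robot.move_l(P,r,rate=.03); s=monitor.state(); d=s['wrist_force']-f0
    print(round(z,4),d.round(1),s['wrist_torque'].round(2),((s['eef_pos']-P)*1000).round(1))
    if np.linalg.norm(d)>lim: print("contact"); break
print(s['time_s'],s['opening'])
for n in("scene",): cv2.imwrite(f"pics/{n}{tag}.png",optics.get_image(n))
crop("scene"+tag,236,240,38,42,14,"l"+tag)
E
python3 lower.py .6408 .2325 -.373 .135 .110 .0025 8 9
```

```text
0.1325 [-0.2 -0.1  0.1] [-0.05 -0.17  0.01] [ 0.  -0.  -0.2]
0.13 [ 0.3 -0.4 -0.3] [-0.04 -0.08 -0.03] [-0.1 -0.  -0.2]
0.1275 [ 0.  -1.3 -0.7] [-0.04 -0.12 -0.02] [-0.1 -0.  -0.2]
0.125 [-0.1 -0.7  0.6] [-0.03 -0.13 -0.03] [-0.1 -0.  -0.2]
0.1225 [ 0.2 -0.4 -0.5] [-0.1  -0.14 -0.07] [-0.1 -0.  -0.3]
0.12 [-0.1 -0.4 -0.3] [-0.07 -0.08  0.04] [-0.1 -0.  -0.2]
0.1175 [ 0.4 -0.3  0.3] [-0.07 -0.14  0.01] [-0.1  0.  -0.2]
0.115 [-0.1  1.4  0.6] [-0.08 -0.14  0.03] [-0.1 -0.  -0.2]
0.1125 [ 0.2 -0.5  0.3] [-0.09 -0.16  0.01] [-0.1 -0.  -0.2]
0.11 [ 0.2 -0.7  0.5] [-0.11 -0.18  0.06] [-0.1 -0.  -0.2]
19.5333 0.3608557150267728
```

View pics/l9.png

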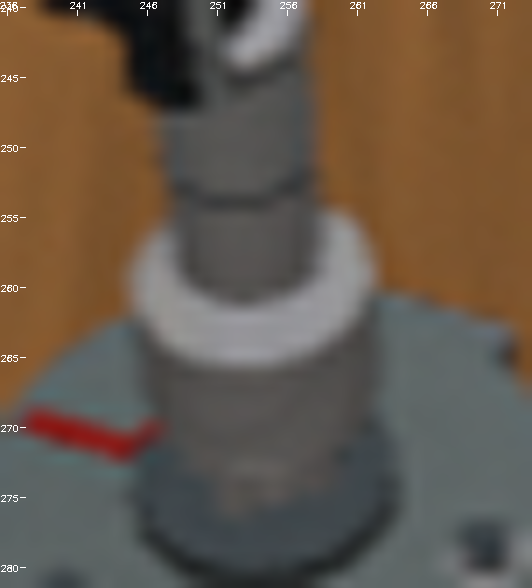

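```bash
python3 lower.py .6408 .2325 -.373 .110 .100 .001 8 10
```

```text
0.109 [-1.8 -0.4  1.6] [-0.04 -0.15  0.  ] [-0.  -0.  -0.1]
0.108 [-1.3  0.   0.4] [-0.08 -0.14 -0.04] [-0.   0.  -0.1]
0.107 [-2.  -0.2  1.5] [-0.03 -0.17  0.02] [-0.  -0.  -0.1]
0.106 [-1.4  0.4  0.4] [-0.06 -0.17  0.02] [-0.  -0.  -0.1]
0.105 [-1.7  0.2  0.7] [-0.08 -0.1  -0.02] [-0.   0.  -0.1]
0.104 [-1.5 -0.5  0.4] [-0.05 -0.1   0.05] [-0.  -0.  -0.1]
0.103 [-1.5 -1.1  0.4] [-0.02 -0.14  0.01] [-0.  -0.  -0.1]
0.102 [-0.9 -0.7  1.1] [-0.04 -0.16  0.  ] [-0.  -0.  -0.1]
0.101 [-0.5 -0.7  0. ] [-0.04 -0.18 -0.02] [-0.  -0.  -0.1]
0.1 [-1.9 -1.   0.5] [-0.04 -0.2  -0.03] [-0.  -0.  -0.1]
22.3333 0.3632827610583887
```

View pics/l10.png

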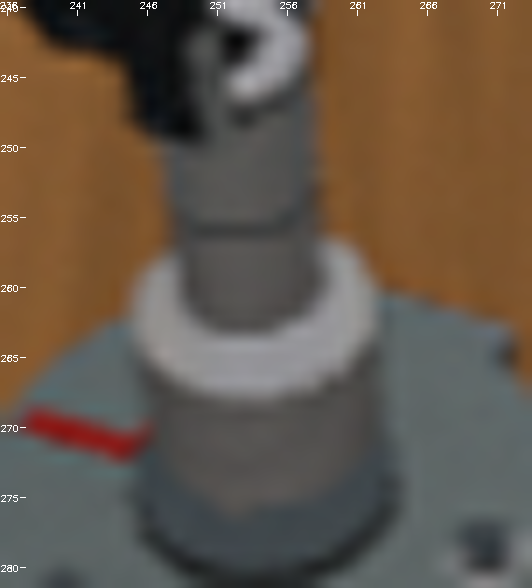

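```bash
python3 lower.py .6408 .2325 -.373 .1 .080 .00125 7 11
```

```text
0.0988 [0.1 0.6 0.2] [-0.01 -0.16  0.01] [-0.  -0.  -0.2]
0.0975 [0.4 0.8 0.3] [-0.05 -0.13 -0.  ] [-0.  -0.  -0.1]
0.0963 [-0.1  1.2  0. ] [-0.06 -0.17 -0.02] [-0.  -0.  -0.1]
0.095 [-0.1  1.  -0.3] [-0.12 -0.19 -0.01] [-0.1 -0.  -0.1]
0.0938 [-0.5  0.5 -0.6] [-0.05 -0.17  0.02] [-0.  -0.  -0.1]
0.0925 [-0.9 -0.2  0.3] [-0.04 -0.12 -0.01] [-0.  -0.  -0.1]
0.0912 [-0.4 -0.2  0.7] [-0.03 -0.13 -0.03] [-0.1 -0.  -0.1]
0.09 [0.1 1.1 0.2] [-0.07 -0.16  0.  ] [-0.  -0.  -0.1]
0.0887 [ 1.   0.4 -0.4] [-0.08 -0.15 -0.05] [-0.  -0.  -0.1]
0.0875 [-0.3  0.2  0.7] [-0.08 -0.1   0.03] [-0.  -0.  -0.1]
0.0862 [0.3 0.6 0.8] [-0.03 -0.18 -0.03] [-0.  -0.  -0.1]
0.085 [0.2 0.4 0.8] [-0.04 -0.16 -0.06] [-0.  0.  0.]
0.0837 [-0.8 -0.   9.2] [-0.23  0.28  0.04] [0.1 0.  1.2]
contact
25.8833 0.3634001818077833
```

View pics/l11.png

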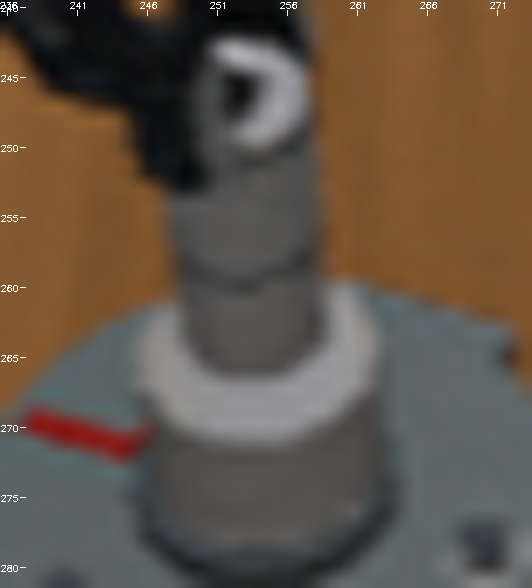

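```bash
python3 - <<'E'
from helpers import *
from bench import robot, monitor, optics
robot.open_jaws(); s=monitor.state(); print(s['time_s'],s['opening'],s['wrist_force'].round(1))
P=np.array(s['eef_pos']); R=Ro.from_rotvec(s['tool_rot'])
robot.move_l(P-R.apply([0,0,.10]),rate=.08); s=monitor.state(); print(s['time_s'],s['wrist_force'].round(1))
q=np.array(s['qpos']); q[0]+=.75; robot.move_joints(q)
s=monitor.state(); print(s['time_s'],s['qvel'].round(3))
for n in("scene","top"): cv2.imwrite(f"pics/{n}12.png",optics.get_image(n))
a=crop("top12",180,165,40,42,10,None);b=crop("scene12",235,242,40,42,10,None)
cv2.imwrite("pics/f.png",np.hstack([a,b]))
E
```

```text
26.5083 0.9999459566259175 [-0.5 -0.2  0.3]
27.9083 [-0.2  0.4  0.8]
29.7417 [-0.004  0.001 -0.    -0.001  0.001 -0.001]
```

View pics/f.png

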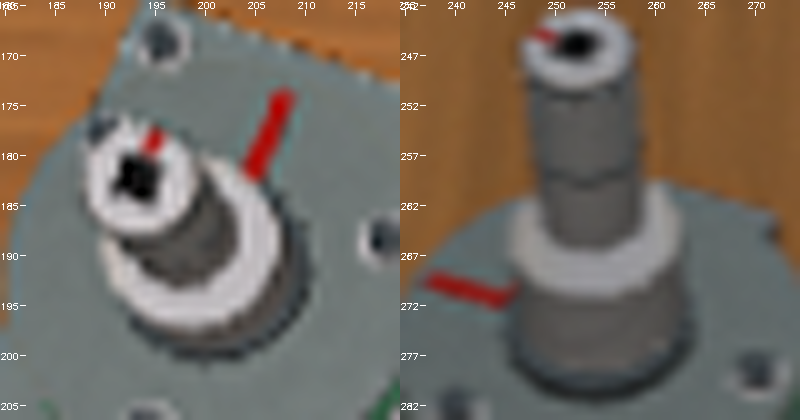

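View pics/top12.png

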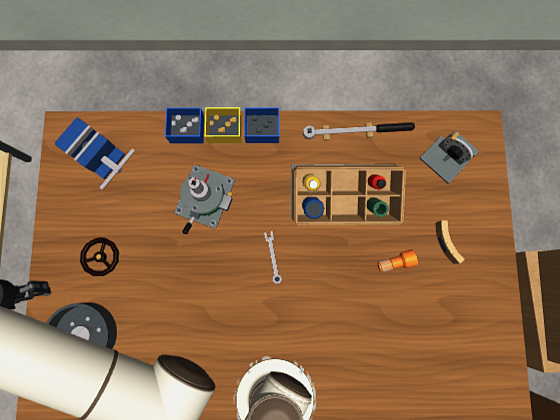

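```bash
python3 - <<'E'
from helpers import *
# top face: top crop x 87..197,y120..237 ; scene crop x 522-400..636-400, y 10..90
a=((87+197)/20-.5+180,(120+237)/20-.5+165); b=((122+236)/20-.5+235,(10+90)/20-.5+242)
print(tri(a,b)); 
m=atz("top",((155)/10-.5+180,140/10-.5+165),.204)-atz("top",a,.204); print(np.arctan2(m[1],m[0]))
from bench import workorder
print(workorder.hand_in())
E
```

```text
[0.64238709 0.2315749  0.20228691]
-0.2905269042476228
the job is handed in; nothing more can be done
None
```

The adapter is on the brake shaft, released, and the job is handed in; the tool gave no verdict. I drew it out of the middle front cell along the cell, corrected its tilt in the grip, and turned its master slot to the shaft. Then I lowered it in steps of about 1 mm until it stopped.

**What the last checks showed:**
- **Seating:** it went down the whole spline length with no resistance and stopped at a mouth height of about 84 mm, the shoulder height given in the task. The contact force there was 9 N.
- **Position:** the two views put the top face at (0.642, 0.232, 0.202) m. Fully home would be 0.204 m, and the shaft axis was measured at (0.642–0.643, 0.232), so this agrees within the cameras' 2 mm.
- **Alignment:** I read the red mark at about -0.29 rad and the brake at about -0.35 rad. The gap is inside the 0.16 rad tolerance and is mostly pixel-reading error.
- **Forces:** drawing it out, the wrist force at the checks was about 5 N, the adapter's own weight.
- **Surroundings:** the final top picture shows the other items where they started. The arm was at rest and clear of everything, and the clock stood at about 30 s.

**What disagreed:**
- **Lean:** the adapter leaned about 0.44 rad in its cell, more than the carton's 0.33.
- **Fingers:** the open fingertips looked roughly 20 mm farther back in the pictures than the description gives. I therefore probed downward by force and met no contact.
- **Camera coverage:** the arm blocked the top view over the brake, so while lowering I had only the side view and the force reading to go by.

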